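# Clip the snap lifter onto the rinse basket's bail

### The job

Take the T-handled snap lifter out of its sloping wooden holster and push its open fork down onto the round bail bar of the rinse basket, coming in at a slant under the splash hood, until the sprung gate is pushed aside and flicks shut behind the bar. Then let go, leaving the lifter sitting fully down on the bail with its gate shut and its handle leaning to the front. Leave both pliers and the wax box where they lie.

Things in the scene. Friction and masses are not known exactly. Their poses are not given: they have to be found in the camera images.
- lifter_grip (a point): Centre of the loose snap lifter's flat wooden T-handle: 14 mm thick along x, 96 mm wide along y, 36 mm long along z. z runs along the shank away from the fork; fork crown 31 mm below this point, only a 12 mm neck between; 0.2 kg, 126 mm long. In the holster it leans 27 degrees from vertical, handle up and to the holster's front: z up and forward, x up and back, y level.
- lifter_seat (a point): Where the bail's centre lies when the lifter is fully seated: closed end of its steel fork, on the shank line 50 mm below the grip centre (same axes). The fork is 48 mm wide along x, 12 mm thick along y, 34 mm wide inside, narrowing to a V at the seat.
- lifter_mouth (a point): Middle of the fork's open mouth, level with the prong tips, 58 mm below the seat and 5 mm to +x of the shank line (same axes). The mouth is 24 mm wide along x; a sprung wire gate closes it 12 mm inside the tips.
- gate (a joint): Wire gate in the lifter's mouth, hinged at the +x prong: 0 shut, grows to 1.5 rad as a bar pushes it into the fork. A light spring always shuts it; pushing the bail in takes only about 3 N. The bar is past the gate and it flicks shut when the bar is some 10 mm or less short of the seat.
- holster: Fixed wooden holster, base 130 x 80 mm, origin on the bench, front -x, z up. Its socket leans 27 degrees to the front and holds the fork with 1 to 4 mm of play; the lifter comes out along its shank after about 75 mm. The socket's top is 37 mm below the lifter's grip centre along the shank.
- bail_mid (a point): Middle of the rinse basket's bail, a fixed level steel bar 10 mm thick, straight for 100 mm along y, 100 mm above the bench. x points level to the back of the stand, z up. The lifter comes on leaning about 27 degrees, handle up and to the front (-x), its own x up and to the back.
- stand: Fixed steel rinse stand, base 150 x 150 mm; origin on the bench under the bail's middle, front -x. Open basket, walls up to 51 mm above the bench, front wall 30 mm before, rear wall 70 mm behind the bail. Two upright rest pins, 10 mm thick, at x -41, y +-40 mm, tops 138 mm above the bench: the handle's wings may lean on them after release.
- hood_edge (a point): Middle of the front edge of the stand's level splash hood, 150 mm wide along y; 12 mm behind the bail and 120 mm over its centre. The hood runs from here back to a panel 87 mm behind the bail, so a handle or hand standing upright over the bail would strike it.
- pliers_red_a: Red-handled pliers lying on the bench, 53 x 142 x 10 mm, a bystander.
- pliers_nose: Bare steel long-nosed pliers lying on the bench, 52 x 125 x 10 mm, a bystander.
- wax_box: Clear box with a cake of wax, 58 x 70 x 34 mm, a bystander.

How it is judged:
By the outcome, as a careful person would: the job done as asked, in the order asked, and still so for the second after the job is handed in, with the robot touching nothing.
It also fails if it takes over 51 s, if anything falls off the work surface, if the arm or the gripper's body presses on something with over 40 N, if the wrist force passes 120 N, or if a joint passes its speed limit or range.

### The arm

A 7-joint arm with a two-finger parallel gripper is mounted at the origin on a cart in front of the work surface, level with it; the furniture and walls round the work are solid. World frame = base frame: x ahead of the robot, y to its left, z up, the work surface at z = 0. Lengths are in m, angles in degrees, forces in N, time in s.
With the tool pointing down it reaches from about 0.35 to 0.775 m from the base axis. Payload 3.1 kg.
Tool frame: the origin (TCP) lies on the centre line of the jaws, within the pads' length; the fingertips stand 17 mm ahead of it and the grasp point (between the pads) lies 2 mm behind it (robot.tip_reach is the distance from the TCP to the fingertips, in m); z points along the fingers, y is the line along which they close (so a half turn about z gives the same grasp; the last joint's range is limited). The gripper opens to 85 mm and grips with 20 to 120 N. Pads are 22 mm wide; open, the fingers measure 114 mm over their backs; the gripper's body (76 mm by 85 mm) begins 54 mm behind the grasp point. The pads swing forward as they close: fully open they stand 13 mm farther back than shut.
Start: joints at [-74.124, 17.813, 0.802, 86.603, -0.252, 75.585, -1.558], TCP at [0.172, 0.522, 0.21] pointing down, gripper open.
Joint ranges: [-154.91, 154.91], [-16.99, 109.72], [-72.82, 74.43], [7.12, 147.25], [-82.49, 262.49], [11.32, 116.49], [-174.64, 174.64]. Speed limits (degrees/s): [159.86, 159.86, 180, 180, 180, 180, 180].

### API

Orientations are given as [roll, pitch, yaw] about the fixed x, y, z axes, in that order (R = Rz(yaw) Ry(pitch) Rx(roll)).
In Python, from station import robot, fingers, vision, workorder, recognise gives the robot as it stands. Calls block until the motion is done:
- robot.move_to(position, orientation): joint-space move of the TCP to a pose.
- robot.line_to(position, orientation=None, velocity=0.15, f_stop=None): straight line of the TCP; orientation=None keeps the orientation; velocity is the mean speed in m/s. With f_stop (N) it stops when the force on the tool has changed by that much, and returns True; else False.
- robot.move_j(angles): joint-space move.
- fingers.gripper_to(opening, force=None): opening from 0.0 (shut) to 1.0 (fully open); force is the grip in N (None keeps the last); returns when the fingers have stopped.
- robot.pause(seconds).
- robot.inverse_kinematics(position, orientation): joint angles nearest the present ones, or None.
- vision.grab_frame(name): name is "scene" or "top" or "wrist"; returns the picture (420x560x3 uint8, red, green, blue); there is no depth.
- vision.calibration(name): a dict with "mtx" (3x3 intrinsics, pixels), "extrinsics" (4x4, takes a point from world to camera coordinates); the wrist camera has in their place "T_tool_cam" (4x4, takes a point from camera to tool coordinates, whose origin is the TCP and whose axes are the flange's). Camera axes: x right, y up, looking along -z (the intrinsics and any distortion apply to the point x, -y, -z); pixel columns grow to the right and rows downward; lengths in m; the calibration is good to about 2 mm. A picture is of the moment at which its call begins: read the wrist's pose just before it. calibration takes no time and is no camera call.
A pose or a line that the arm cannot do raises robot.PlanningError and nothing moves.
- workorder.close_job(): hands the job in; it is judged then, once.
Trained networks look in the newest picture that a camera, given by its name, has taken for a name from the list of things; names that differ only in an ending like _2 or _b are one class to them, and where a whole thing is asked for, a point or a joint stands for the part that bears it (a point fixed in the world has none). Each returns a list of dicts, best first, with "p" (0 to 1); they miss things now and then, are a little off and sometimes report something else, mostly with a low value. They report only what shows in the picture. A call takes as long as a camera call.
- recognise(label, camera): "rect" ([centre column, centre row, width, height] in pixels, round what is visible of it).
Readings, each from a call of its own:
- robot.current_time_s(): time.
- robot.current_joint_positions(): joint angles.
- robot.current_dq(): joint speeds.
- robot.current_joint_torque(): joint torques, N m.
- robot.current_tool_pos(): TCP position.
- robot.current_eef_rot(): TCP orientation.
- robot.current_contact_force(): force on the tool from outside, world axes, zero at the start.
- robot.current_torque(): the same for the moment, N m.
- robot.current_finger_gap(): opening from 0.0 (shut) to 1.0 (fully open).
- robot.current_gripper_force(): force on a finger pad.
Only numpy, scipy, OpenCV 4.12 (cv2) and the standard library are available. Lean on these libraries where they do the work, as an engineer would, in place of code of your own. Each camera call takes 0.05 s, during which the arm holds its last target. There are 200 camera calls.

## Working session

There is one attempt and no reset: what is moved stays moved. The work goes in short steps, each a Python script; the robot and the scene stay as the last script left them, time stands still between calls to the robot, and variables do not carry over. Pictures are saved under pics/ and viewed, at most 10 in all, crops included, and the job is handed in when it is done.

```bash
ls; mkdir -p pics
python3 - <<'E'
from station import robot,fingers,vision,workorder,recognise
import cv2,numpy as np
np.set_printoptions(precision=4,suppress=True)
for c in ["scene","top"]:
    im=vision.grab_frame(c); cv2.imwrite(f"pics/{c}0.png",im[:,:,::-1])
    k=vision.calibration(c); print(c,k)
    for l in ["lifter_grip","lifter_seat","lifter_mouth","holster","stand","bail_mid","hood_edge","pliers_nose","wax_box"]:
        try: print(l,[(np.round(d["rect"],1).tolist(),round(d["p"],2)) for d in recognise(l,c)[:2]])
        except Exception as e: print(l,e)
print(vision.calibration("wrist"))
print(robot.current_time_s(),robot.current_eef_rot())
E
```

```text
pics
scene {'mtx': array([[432.8174,   0.    , 274.4267],
       [  0.    , 432.8174, 211.025 ],
       [  0.    ,   0.    ,   1.    ]]), 'extrinsics': array([[ 0.8783, -0.478 ,  0.0079, -0.4381],
       [ 0.2298,  0.4366,  0.8698, -0.2446],
       [-0.4192, -0.7622,  0.4933, -0.8161],
       [ 0.    ,  0.    ,  0.    ,  1.    ]])}
lifter_grip [([348.6, 278.6, 34.1, 44.7], 0.68)]
lifter_seat [([350.5, 276.1, 32.3, 46.1], 0.7)]
lifter_mouth [([349.1, 277.5, 28.9, 39.3], 0.68)]
holster [([355.0, 307.4, 73.2, 58.0], 0.9)]
stand [([178.8, 222.7, 21.4, 23.2], 0.72), ([271.7, 179.7, 74.8, 103.9], 0.69)]
bail_mid [([271.1, 180.8, 68.9, 109.7], 0.86)]
hood_edge [([272.6, 179.6, 69.6, 102.7], 0.78)]
pliers_nose [([177.6, 225.8, 24.3, 21.3], 0.64)]
wax_box [([232.1, 297.7, 41.8, 37.2], 0.69)]
top {'mtx': array([[438.356 ,   0.    , 273.7514],
       [  0.    , 438.356 , 203.7006],
       [  0.    ,   0.    ,   1.    ]]), 'extrinsics': array([[-0.0061, -0.9998, -0.0201,  0.0078],
       [ 0.9874, -0.0092,  0.1582, -0.5216],
       [-0.1584, -0.0188,  0.9872, -1.0888],
       [ 0.    ,  0.    ,  0.    ,  1.    ]])}
lifter_grip [([368.5, 189.2, 41.6, 28.4], 0.63)]
lifter_seat [([369.9, 190.6, 40.0, 22.2], 0.64)]
lifter_mouth [([368.2, 190.3, 36.1, 24.8], 0.94)]
holster [([363.8, 189.6, 37.3, 50.1], 0.61)]
stand [([173.4, 164.6, 86.1, 87.1], 0.78)]
bail_mid []
hood_edge [([178.1, 166.6, 85.9, 83.8], 0.61)]
pliers_nose [([164.4, 269.3, 51.6, 18.2], 0.48)]
wax_box [([306.2, 269.9, 35.3, 33.9], 0.62)]
{'mtx': array([[334.3453,   0.    , 276.9805],
       [  0.    , 334.3453, 213.9535],
       [  0.    ,   0.    ,   1.    ]]), 'T_tool_cam': array([[-0.001 ,  0.9502,  0.3116,  0.0805],
       [ 1.    ,  0.0008,  0.0008, -0.001 ],
       [ 0.0005,  0.3116, -0.9502, -0.1635],
       [ 0.    ,  0.    ,  0.    ,  1.    ]])}
1.0 [179.9952   0.0004 161.736 ]
```

Run:
```python
import cv2
a=cv2.imread("pics/scene0.png")[110:350,140:420];b=cv2.imread("pics/top0.png")[100:300,110:410]
cv2.imwrite("pics/sc.png",cv2.resize(a,(700,600),interpolation=2));cv2.imwrite("pics/tc.png",cv2.resize(b,(800,533),interpolation=2))
```

```text
(no output)
```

View pics/sc.png

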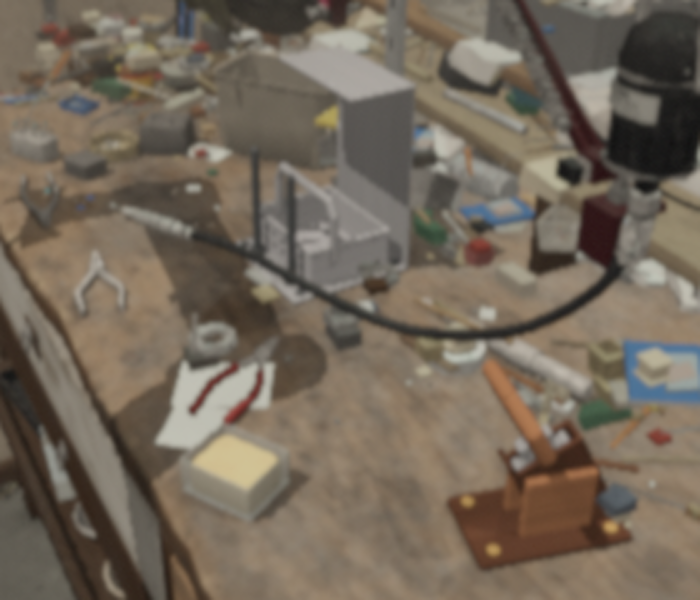

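View pics/tc.png

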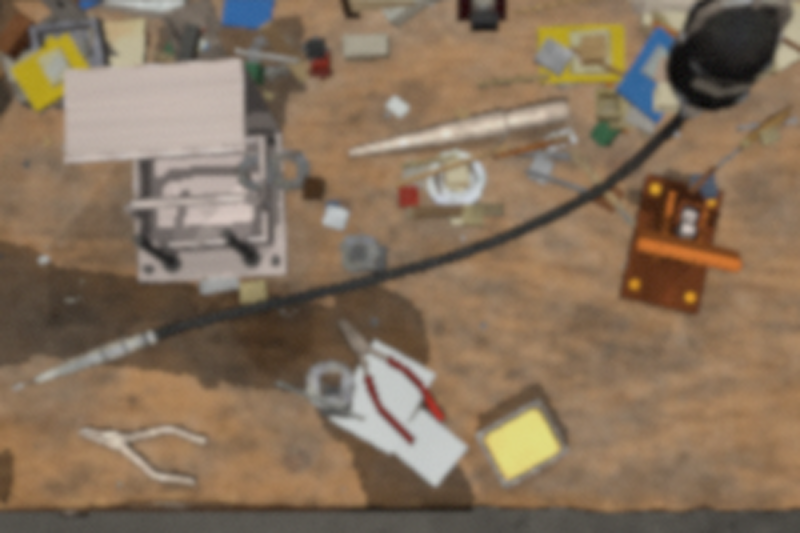

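The top crop shows the handle between (637,243) and (742,263), the hood's front edge from (65,162) to (245,147), and the pin tops near (143,238) and (230,236). In the scene crop the handle runs from (490,368) to (548,455) and the pin tops are near (255,152) and (291,180). I'll fit poses from these points.

```bash
cat > h.py <<'E'
from station import robot,fingers,vision,workorder,recognise
import cv2,numpy as np
from scipy.optimize import least_squares
from scipy.spatial.transform import Rotation as Ro
np.set_printoptions(precision=4,suppress=True)
def wristE():
    T=np.eye(4);T[:3,:3]=Ro.from_euler('xyz',robot.current_eef_rot(),degrees=True).as_matrix();T[:3,3]=robot.current_tool_pos()
    return np.linalg.inv(T@vision.calibration("wrist")["T_tool_cam"])
def proj(c,P,E=None):
    k=vision.calibration(c);E=k["extrinsics"] if E is None else E
    q=np.atleast_2d(P)@E[:3,:3].T+E[:3,3]
    return np.c_[k["mtx"][0,2]+k["mtx"][0,0]*q[:,0]/-q[:,2],k["mtx"][1,2]-k["mtx"][1,1]*q[:,1]/-q[:,2]]
def Rz(y): return Ro.from_euler('z',y,degrees=True).as_matrix()
t=np.radians(27);LX=np.array([np.cos(t),0,np.sin(t)]);LY=np.array([0,1,0]);LZ=np.array([-np.sin(t),0,np.cos(t)])
LA=np.c_[LX,LY,LZ]
def toolR(yaw,s):  # gripper along the shank
    return Rz(yaw)@np.c_[s*LY,s*LX,-LZ]
def eul(R): return Ro.from_matrix(R).as_euler('xyz',degrees=True)
sc=lambda p:np.array(p)/2.5+[140,110]
tc=lambda p:np.array(p)*300/800+[110,100]
E
python3 - <<'E'
from h import *
# stand
S=np.array([[12,75,220],[12,-75,220],[-41,40,138],[-41,-40,138]])/1e3
top=tc([[65,162],[245,147],[143,238],[230,236]]);sce=sc([[218,80],[340,103],[255,152],[291,180]])
P=lambda v,M:M@Rz(v[2]).T+[v[0],v[1],0]
f=lambda v:np.r_[(proj("top",P(v,S))-top).ravel(),(proj("scene",P(v,S))-sce).ravel()]
r=least_squares(f,[.5,.25,3],loss='soft_l1',x_scale=[.1,.1,10]);print("stand",r.x,r.fun.reshape(-1,2).round(1).tolist())
H=np.array([[0,48,0],[0,-48,0]])/1e3
top=tc([[637,243],[742,263]]);sce=sc([[490,368],[548,455]])
P2=lambda v:H@Rz(v[3]).T+v[:3]
f=lambda v:np.r_[(proj("top",P2(v))-top).ravel(),(proj("scene",P2(v))-sce).ravel()]
r2=least_squares(f,[.5,-.25,.1,-11],x_scale=[.1,.1,.1,10]);print("lifter",r2.x,r2.fun.reshape(-1,2).round(1).tolist())
L=r2.x;St=r.x
for nm,p,yaw in [("lift",L[:3],L[3]),("stand",np.array([St[0],St[1],.1])+.05*Rz(St[2])@LZ,St[2])]:
  for s in (1,-1):
    for d in (0,.075,.11):
      q=robot.inverse_kinematics(p+d*Rz(yaw)@LZ,eul(toolR(yaw,s)));print(nm,s,d,p,q)
E
```

```text
stand [0.5835 0.2302 4.9337] [[1.2, 1.4], [1.1, 0.6], [-1.1, 1.7], [-0.3, -0.7], [23.5, -9.6], [5.5, -1.7], [-0.9, -2.3], [0.0, -2.9]]
lifter [  0.5288  -0.2254   0.1197 -11.4683] [[0.0, -0.1], [0.4, -0.2], [0.3, 2.2], [-0.6, -2.0]]
lift 1 0 [ 0.5288 -0.2254  0.1197] [-21.9391  12.1613  54.3814 120.0285 -36.2294  31.4283  45.8561]
lift 1 0.075 [ 0.5288 -0.2254  0.1197] [-46.8777  -5.777   71.3403 119.0057  -1.5346  36.5896  15.2028]
lift 1 0.11 [ 0.5288 -0.2254  0.1197] [-28.0356  -8.6329  50.9711 117.4884   1.4452  41.5273  11.8654]
lift -1 0 [ 0.5288 -0.2254  0.1197] [ -30.2149   15.4406   65.5048  120.1955  -43.5332   34.2954 -127.5473]
lift -1 0.075 [ 0.5288 -0.2254  0.1197] [  26.1611    0.0864    0.8024  117.324   -11.6265   37.0075 -156.7946]
lift -1 0.11 [ 0.5288 -0.2254  0.1197] [  72.0882   -3.0149  -42.0944  114.8522  -15.0997   42.4626 -152.9753]
stand 1 0 [0.5609 0.2282 0.1446] [-53.7928  11.2635  25.9898 112.6534  10.9011  32.8893 -32.2749]
stand 1 0.075 [0.5609 0.2282 0.1446] [-54.965    2.8113  22.7707 110.9942  16.1861  43.297  -37.069 ]
stand 1 0.11 [0.5609 0.2282 0.1446] [-55.7714  -0.6158  21.4491 109.6387  17.6298  48.3466 -38.4821]
stand -1 0 [0.5609 0.2282 0.1446] [-33.6319  10.8191   2.8833 111.9597  19.6983  34.2372 139.9183]
stand -1 0.075 [0.5609 0.2282 0.1446] [-39.4627   3.0806   6.5549 110.5022  17.5157  43.5992 141.6444]
stand -1 0.11 [0.5609 0.2282 0.1446] [-42.0334  -0.1529   7.7537 109.2215  17.3601  48.31   141.6542]
```

```bash
cat >> h.py <<'E'
def look(fn,E):
    im=vision.grab_frame("wrist");cv2.imwrite(fn,im[:,:,::-1])
E
python3 - <<'E'
from h import *
import json
yaw=4.9;R=Rz(yaw);p=np.array([.5835,.2302,.1])+.05*R@LZ
robot.move_to(p+.13*R@LZ-.06*R@LX,eul(toolR(yaw,1)))
print(robot.current_time_s(),robot.current_joint_positions())
E=wristE();np.save("E_st.npy",E);look("pics/w_st.png",E)
S=np.array([[12,75,220],[12,-75,220],[-41,40,138],[-41,-40,138],[0,50,100],[0,-50,100],[0,0,100]])/1e3
print(proj("wrist",S@R.T+[.5835,.2302,0],E))
robot.move_to([.36,.0,.3],eul(toolR(-3,1)))
print(robot.current_time_s(),robot.current_joint_positions())
yaw=-11.5;R=Rz(yaw);p=np.array([.5288,-.2254,.1197])
robot.move_to(p+.12*R@LZ,eul(toolR(yaw,1)))
print(robot.current_time_s(),robot.current_joint_positions())
E=wristE();np.save("E_li.npy",E);look("pics/w_li.png",E)
H=np.array([[a*7,b*48,c*18] for c in(1,-1) for a in (1,-1) for b in (1,-1)])/1e3
print(proj("wrist",H@LA.T@R.T+p,E))
E
```

```text
2.4833 [-56.2688  -7.0312  15.1072 116.6832  22.8399  49.8439 -47.6215]
[[458.2201 112.9856]
 [427.7119 300.5871]
 [324.8785 153.6528]
 [321.0043 239.1579]
 [337.3947 136.3756]
 [332.1895 229.3252]
 [334.677  184.9054]]Traceback (most recent call last):
  File "<stdin>", line 9, in <module>
station.PlanningError: the arm cannot take that pose within its joint ranges
```

View pics/w_st.png

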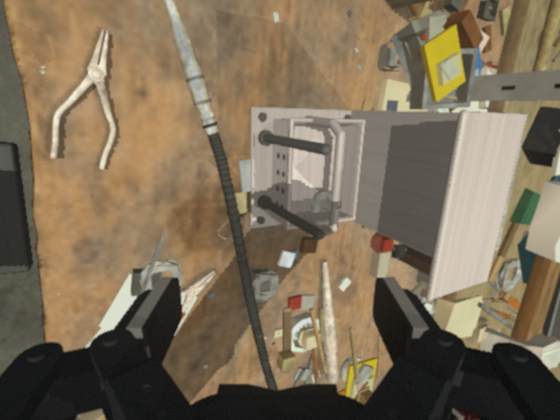

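The wrist picture shows the stand close to its prediction: pin tops at about (327,148) and (324,232), hood edge from (461,110) to (431,297). The fit is a few pixels off, so I'll refine it from an enlarged crop.

Run:
```python
from h import *
im=cv2.imread("pics/w_st.png")[90:310,240:480];cv2.imwrite("pics/w_stc.png",cv2.resize(im,None,fx=2.7,fy=2.7,interpolation=2))
for q in ([.42,0,.3],[.45,0,.25],[.42,0,.25]):
    if robot.inverse_kinematics(q,eul(toolR(-3,1))) is not None: print(q);robot.move_to(q,eul(toolR(-3,1)));break
print(robot.current_time_s(),robot.current_joint_positions())
yaw=-11.5;R=Rz(yaw);p=np.array([.5288,-.2254,.1197])
for d in(.12,.1,.08):
    try: robot.move_to(p+d*R@LZ,eul(toolR(yaw,1)));break
    except robot.PlanningError as e: print(d,e)
print(robot.current_time_s(),robot.current_joint_positions())
E=wristE();np.save("E_li.npy",E);look("pics/w_li.png",E)
H=np.array([[a*7,b*48,c*18] for c in(1,-1) for a in (1,-1) for b in (1,-1)])/1e3
print(proj("wrist",H@LA.T@R.T+p,E))
im=cv2.imread("pics/w_li.png");cv2.imwrite("pics/w_lic.png",cv2.resize(im[60:360,140:500],None,fx=2,fy=2,interpolation=2))
```

```text
[0.45, 0, 0.25]
3.4083 [-20.1281 -16.5981  11.0364 121.4776  11.2133  48.7418 -17.1549]
4.275 [-18.9619  -8.2969  42.2742 116.9145  -0.4724  42.9185  13.3311]
[[287.0526 149.7184]
 [285.6893 260.5166]
 [269.2414 149.6594]
 [269.6943 260.4603]
 [285.9598 144.5217]
 [284.8389 244.1955]
 [270.2004 144.4696]
 [270.5184 244.1455]]
```

View pics/w_lic.png

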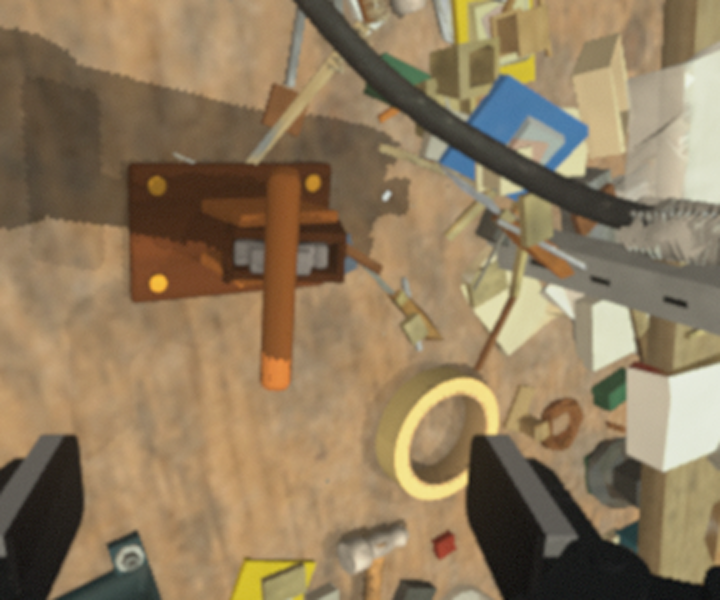

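View pics/w_stc.png

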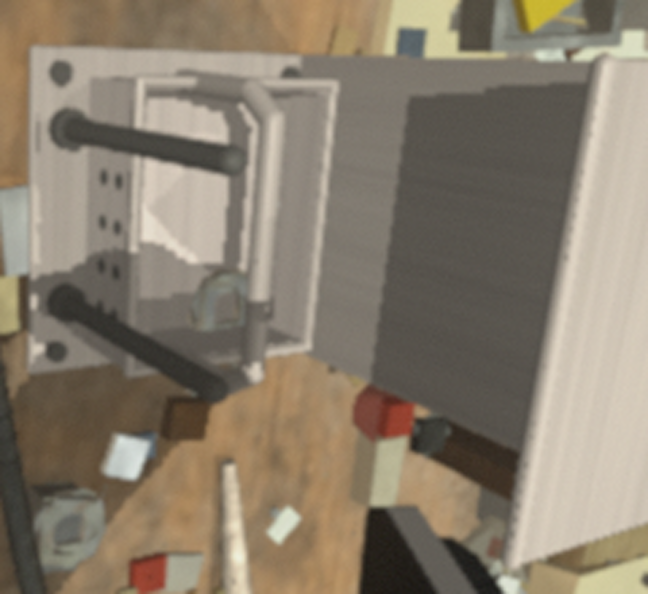

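The lifter crop shows the handle's top face with side edges at columns 268–299 (upper end) and 262–291 (lower end), and rows 166–388. The stand crop shows pin tops at (234,160) and (214,388), the bail centreline through (264,200) and (257,330), and the hood corners at (600,58) and (512,565).

Run:
```python
from h import *
Es=np.load("E_st.npy");El=np.load("E_li.npy")
w=lambda p:np.array(p)/2.7+[240,90]
S=np.array([[12,75,220],[12,-75,220],[-41,40,138],[-41,-40,138]])/1e3
ob=w([[600,58],[512,565],[234,160],[214,388]]);bl=w([[264,200],[257,330]])
B=np.array([[0,14,100],[0,-34,100]])/1e3
top=tc([[65,162],[245,147],[143,238],[230,236]])
for zf in (0,1):
  P=lambda v,M:M@Rz(v[2]).T+[v[0],v[1],v[3]*zf]
  f=lambda v:np.r_[(proj("wrist",P(v,S),Es)-ob).ravel(),(proj("wrist",P(v,B),Es)-bl)[:,0],.5*(proj("top",P(v,S))-top).ravel()]
  r=least_squares(f,[.58,.23,4,0],x_scale=[.1,.1,10,.01]);print("stand",r.x,r.fun.round(1))
l=lambda p:np.array(p)/2+[140,60]
H=np.array([[7,46,18],[-7,46,18],[7,-46,18],[-7,-46,18]])/1e3
K=np.array([[0,48,-18],[0,-48,18]])/1e3
cols=l([[299,180],[268,180],[291,380],[262,380]])[:,0];rows=l([[283,166],[277,388]])[:,1]
h2=np.array([[0,48,0],[0,-48,0]])/1e3;t2=tc([[637,243],[742,263]]);s2=sc([[490,368],[548,455]])
Q=lambda v,M:M@LA.T@Rz(v[3]).T+v[:3]
for wt in (.15,.4):
  f=lambda v:np.r_[proj("wrist",Q(v,H),El)[:,0]-cols,proj("wrist",Q(v,K),El)[:,1]-rows,wt*(proj("top",Q(v,h2))-t2).ravel(),wt*(proj("scene",Q(v,h2))-s2).ravel()]
  r=least_squares(f,[.53,-.225,.115,-12],x_scale=[.1,.1,.1,10]);print("lift",r.x,r.fun.round(1))
```

```text
stand [0.5851 0.2325 3.3477 0.    ] [ 0.  -1.2 -1.8 -0.5  1.1  0.4  2.5  2.1 -0.6 -1.5  0.1 -0.1  0.1  0.4
 -1.3  0.3 -0.9 -0.4]
stand [0.585  0.2325 3.3561 0.0001] [ 0.1 -1.3 -1.8 -0.5  1.1  0.4  2.5  2.1 -0.6 -1.5  0.1 -0.1  0.1  0.4
 -1.3  0.4 -0.9 -0.4]
lift [  0.536   -0.2266   0.1092 -13.2532] [ 0.7 -0.7  0.4 -0.5 -0.1  0.1 -0.  -0.4 -0.1 -0.3  0.6  0.9  0.2  0.3]
lift [  0.5343  -0.225    0.1129 -13.2203] [ 0.8 -0.9  0.5 -0.6 -1.   0.9 -0.2 -1.  -0.3 -0.5  1.1  1.6  0.2  0. ]
```

Run:
```python
from h import *
yaw=-13.2;R=Rz(yaw);p=np.array([.535,-.226,.111]);o=eul(toolR(yaw,1))
fingers.gripper_to(.55,60)
robot.line_to(p+.06*R@LZ,o,velocity=.15)
print(robot.line_to(p+.001*R@LZ,o,velocity=.06,f_stop=10),(robot.current_tool_pos()-p)@(R@LA))
print(fingers.gripper_to(0,60),robot.current_finger_gap(),robot.current_gripper_force(),robot.current_contact_force())
robot.pause(.2);print(robot.current_contact_force(),robot.current_torque())
print(robot.line_to(robot.current_tool_pos()+.095*R@LZ,velocity=.08,f_stop=30))
print((robot.current_tool_pos()-p)@(R@LA),robot.current_contact_force(),robot.current_finger_gap(),robot.current_joint_positions(),robot.current_time_s())
E=wristE();np.save("E_g.npy",E);look("pics/w_g.png",E)
H=np.array([[a*24,0,c] for c in(-31,-108) for a in (1,-1)])/1e3
T=robot.current_tool_pos()-.002*R@LZ
print(proj("wrist",H@LA.T@R.T+T,E))
```

```text
False [ 0.0004 -0.0001  0.0014]
False 0.13270370587386068 58.66024474846199 [-2.1294  0.3997  3.436 ]
[-2.1157  0.9779  5.851 ] [0.125  0.3985 0.    ]
False
[-0.0003 -0.0002  0.0958] [-0.5128  0.5226 -2.6705] 0.12794103864029369 [-23.0119  -3.7724  47.6259 118.2932  -4.2364  37.9607  14.7355] 8.4917
[[316.2107 235.5119]
 [240.3827 235.4923]
 [306.3418 201.6607]
 [249.9858 201.6596]]
```

View pics/w_g.png

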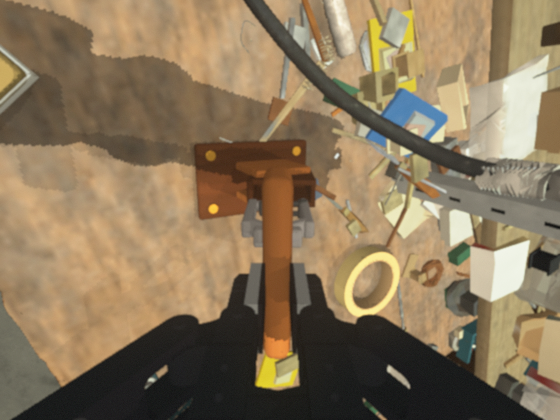

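The lifter is out of the socket and straight in the jaws, with its prongs at about columns 250–308 near row 220. Next, the transfer to a standoff in front of the bail.

```bash
cat >> h.py <<'E'
SY=3.35;SR=Rz(SY);SO=eul(toolR(SY,1));BAIL=np.array([.5851,.2325,.1])
def at(d,dx=0.): return BAIL+SR@((.05-.002+d)*LZ+dx*LX)   # TCP with seat d above bail
E
python3 - <<'E'
from h import *
robot.move_to([.45,-.03,.25],eul(toolR(-4,1)))
robot.move_to(at(.125,-.04),SO)
print(robot.current_joint_positions(),robot.current_time_s())
robot.line_to(at(.08,-.005),velocity=.12)
print(robot.current_joint_positions(),robot.current_time_s(),robot.current_contact_force(),robot.current_finger_gap())
robot.pause(.2)
E=wristE();np.save("E_p.npy",E);im=vision.grab_frame("wrist")[:,:,::-1];cv2.imwrite("pics/w_p.png",im)
s=vision.grab_frame("scene")[:,:,::-1]
out=np.hstack([cv2.resize(im[110:310,180:400],(440,400),interpolation=2),cv2.resize(s[120:240,210:318],(360,400),interpolation=2)]);cv2.imwrite("pics/cmp.png",out)
T=robot.current_tool_pos()-.002*SR@LZ
print(proj("wrist",(np.array([[a*24,0,-108] for a in (1,-1)])/1e3)@LA.T@SR.T+T,E),proj("wrist",BAIL+np.array([[0,.05,0],[0,0,0],[0,-.05,0]])@SR.T,E))
E
```

```text
[-18.7709  -2.7601 -18.7585 112.6265  18.7993  48.9332 -44.3238] 10.3417
[-17.732    3.9362 -17.5985 109.6868  21.4152  45.1503 -44.0809] 10.9667 [-1.2883  0.3979 -1.9071] 0.1305697459011574
[[306.1399 202.0008]
 [249.8616 202.0147]] [[283.7977 140.424 ]
 [283.4563 196.6454]
 [283.1483 247.3558]]
```

View pics/cmp.png

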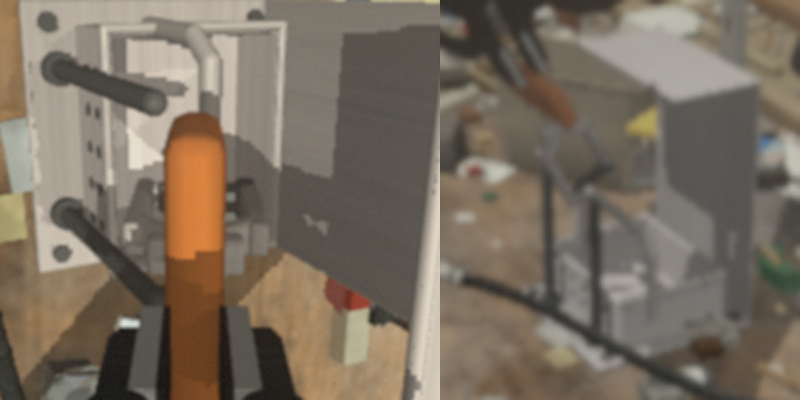

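The bail shows at column ~285 near row 155, against a predicted 283.7, so the fork mouth is lined up to within about 1–2 mm. Time to push on.

Run:
```python
from h import *
f=lambda:(robot.current_contact_force()@SR@LA).round(2)
rel=lambda:((robot.current_tool_pos()-at(0))@SR@LA).round(4)
print(f())
for d,dx in ((.035,-.004),(.015,0.001)):
    print(robot.line_to(at(d,dx),velocity=.06,f_stop=14),rel(),f())
print(robot.line_to(at(-.008,.001),velocity=.03,f_stop=14),rel(),f())
robot.pause(.2);print(rel(),f(),robot.current_time_s(),robot.current_finger_gap())
im=vision.grab_frame("wrist")[:,:,::-1]
s=vision.grab_frame("scene")[:,:,::-1]
out=np.hstack([cv2.resize(im[110:310,180:400],(440,400),interpolation=2),cv2.resize(s[120:240,210:318],(360,400),interpolation=2)]);cv2.imwrite("pics/cmp2.png",out)
```

```text
[-1.07 -0.78 -2.27]
False [-0.0031  0.0003  0.0354] [-0.2  -0.07  0.21]
False [ 0.0012 -0.0003  0.0143] [ 0.97  0.03 -2.07]
True [ 0.0009 -0.0001 -0.0067] [-0.77 -0.65  6.  ]
[ 0.0007 -0.0001 -0.0067] [ 0.06 -0.33  5.76] 13.575 0.12682853037532119
```

View pics/cmp2.png

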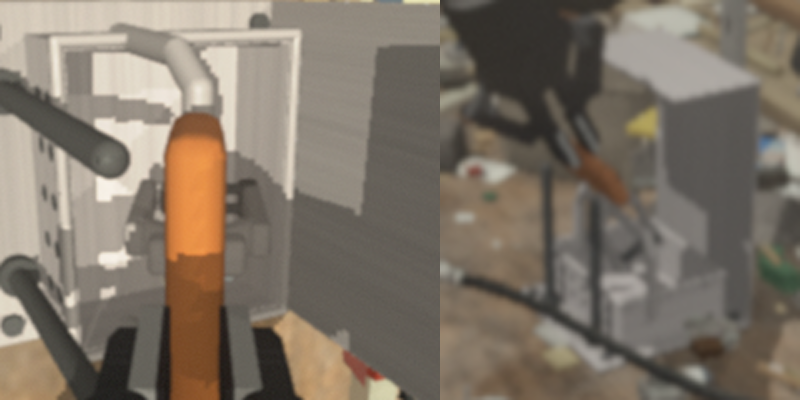

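Run:
```python
from h import *
f=lambda:(robot.current_contact_force()@SR@LA).round(2)
rel=lambda:((robot.current_tool_pos()-at(0))@SR@LA).round(4)
print(robot.line_to(at(-.011,.0008),velocity=.02,f_stop=12),rel(),f())
fingers.gripper_to(.6);robot.pause(.3);print(rel(),f(),robot.current_finger_gap())
print(robot.line_to(at(.06,0),velocity=.08,f_stop=8),rel(),f())
robot.line_to(at(.12,-.05),velocity=.15)
robot.pause(.3);print(robot.current_time_s(),f())
im=vision.grab_frame("wrist")[:,:,::-1]
s=vision.grab_frame("scene")[:,:,::-1]
out=np.hstack([cv2.resize(im[100:300,220:440],(440,400),interpolation=2),cv2.resize(s[120:240,210:318],(360,400),interpolation=2)]);cv2.imwrite("pics/cmp3.png",out)
```

```text
True [ 0.0017  0.0004 -0.0067] [-1.32 -1.19  9.4 ]
[ 0.0008  0.     -0.0076] [-0.18  0.77 -0.82] 0.601310791525171
False [-0.0004 -0.0004  0.0596] [ 0.09  0.02 -0.16]
16.6083 [ 0.37 -0.53  0.26]
```

View pics/cmp3.png

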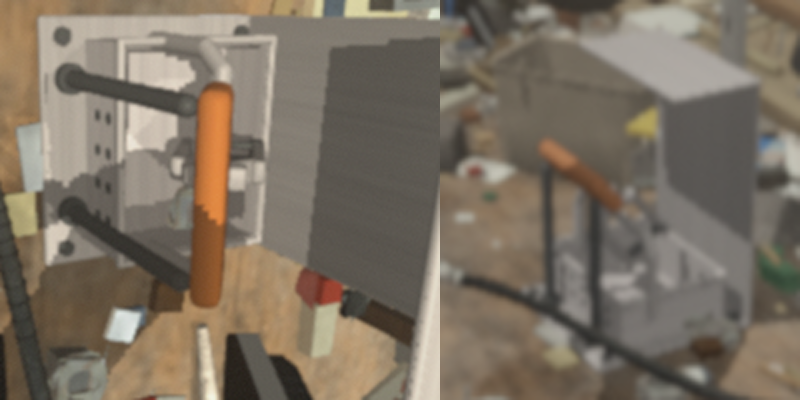

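The lifter stands on the bail, its handle leaning on the pins. A quick check of the seating depth: I'll compare the scene-view handle centre, about (252,173), with predictions for several depths.

Run:
```python
from h import *
E=wristE()
for lean in (31,36):
  a=np.radians(lean);z=np.array([-np.sin(a),0,np.cos(a)])
  for s in (0,.01,.02):
    c=BAIL+SR@((.05+s)*z);P=np.array([c+SR@[0,.048,0],c,c-SR@[0,.048,0]])
    print(lean,s,proj("scene",P).round(1).tolist(),proj("wrist",P+SR@(.018*z),E).round(1).tolist())
print([(d["rect"],d["p"]) for d in recognise("lifter_grip","scene")[:2]])
```

```text
31 0 [[244.9, 164.0], [253.5, 170.2], [262.6, 176.7]] [[336.8, 145.8], [333.5, 205.0], [330.6, 257.9]]
31 0.01 [[243.1, 161.5], [251.7, 167.6], [260.9, 174.1]] [[338.1, 147.4], [334.6, 208.6], [331.5, 263.2]]
31 0.02 [[241.4, 159.0], [250.0, 165.1], [259.1, 171.5]] [[339.5, 149.2], [335.8, 212.5], [332.5, 268.7]]
36 0 [[243.7, 165.1], [252.3, 171.3], [261.4, 177.9]] [[329.1, 145.7], [326.3, 204.7], [323.7, 257.6]]
36 0.01 [[241.8, 162.8], [250.3, 169.0], [259.4, 175.5]] [[328.9, 147.3], [326.0, 208.3], [323.4, 262.7]]
36 0.02 [[239.8, 160.5], [248.3, 166.6], [257.4, 173.2]] [[328.8, 149.0], [325.7, 212.1], [323.0, 268.2]]
[([256.9, 182.2, 26.0, 34.1], 0.61)]
```

The observed centre matches a fully seated lifter leaning 36°, and the gripper is clear. Handing in.

```bash
python3 -c "
from station import workorder;print(workorder.close_job())"
```

```text
the job is handed in; nothing more can be done
None
```

The job is handed in at about 17 s: the lifter sits fully down on the bail, handle leaning to the front on the rest pins; I judge the gate shut from the seating depth, as I did not see it close, and the arm never went near the pliers or wax box.

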